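Seat the hone block in its jig and close the strap

TASK

Put the long hone block (the longest of the three sanding blocks on the bench) flat into the pocket of the holding jig and press it down until you feel that it sits fully home on the pocket floor: the pocket's lift-out plate is stiff and holds it up at first. Only then swing the jig's hinged strap over and fully down on it, and leave it closed.

Things in the scene. Friction and masses are not known exactly. Their poses are not given: they have to be found in the camera images.
- green_block: the hone block: dark green, 36 mm wide (its x), 82 mm long (its y), 20 mm high, about 90 g, lying flat; origin at the centre of its underside. Two shorter blocks lie near it, a cork one 60 mm and a brown one 52 mm long; they are not wanted.
- jig: holding jig fixed to the bench, z up; origin on the bench under the pocket's centre. Ply base 14 mm high, x -72 to +108, y -55 to +55 mm. Pocket 94 mm long in x, 48 mm wide in y, between end stops and four corner guides 35 mm above the bench (13 mm straight, then flared out 5 mm). Its long sides are open for fingers from x -27 to +27 mm. Strap hinge along y at x = +85 mm, 46 mm above the bench.
- pocket (a point): centre of the pocket floor, 14 mm above the bench. In the pocket a steel lift-out plate 70 x 30 mm stands 4 to 8 mm above this floor; about 6 N pushes it down flush, to a hard stop, and it stays where it is left (no spring). The block goes in with its long side along the jig's x, either way round; fully home its underside is 14 mm, its top 34 mm above the bench.
- strap (a joint): angle of the clamp strap (rad): 0 closed, level over the pocket, pointing to the jig's -x; 1.57 upright; 2.0 fully open, leaning back; starts at 1.7 to 1.95. The hinge is stiff (0.15 N m), the strap stays where it is left: push it over from behind (the jig's +x side) with the fingers, then press it down.
- strap_tip (a point): free end of the strap, at mid-thickness, 100 mm from the hinge axis. Steel strap 26 mm wide, 8 mm thick, with a black end grip 30 mm wide, 22 mm long, 10 mm thick. A rubber foot 70 mm from the hinge stands 7 mm out of its underside; closed, the foot's face is 35 mm and the strap's top 50 mm above the bench.
Not all that is in view belongs to the job. Leave any green look-alike of the jig alone. What is shaped like the green_block but turquoise is not meant.

How it is judged:
By the outcome, as a careful person would: the job done as asked, in the order asked, and still so for the second after the job is handed in, with the robot touching nothing.
It also fails if it takes over 64 s, if anything falls off the work surface, if the arm or the gripper's body presses on something with over 40 N, if the wrist force passes 120 N, or if a joint passes its speed limit or range.

ROBOT

A 7-joint arm with a two-finger parallel gripper is mounted at the origin on the work surface; the furniture and walls round the work are solid. World frame = base frame: x ahead of the robot, y to its left, z up, the work surface at z = 0. Lengths are in mm, angles in degrees, forces in N, time in s.
With the tool pointing down it reaches from about 425 to 1025 mm from the base axis. Payload 3.6 kg.
Tool frame: the origin (TCP) lies at the very end of the fingers, on their centre line; the grasp point (between the pads) lies 19 mm behind it; z points along the fingers, y is the line along which they close (so a half turn about z gives the same grasp; the last joint's range is limited). The gripper opens to 85 mm and grips with 20 to 120 N. Pads are 22 mm wide; open, the fingers measure 114 mm over their backs; the gripper's body (76 mm by 85 mm) begins 54 mm behind the grasp point. The pads swing forward as they close: fully open they stand 13 mm farther back than shut.
Start: joints at [62.596, 33.873, 2.773, 92.16, -1.908, 54.013, -1.931], TCP at [272.148, -671.986, 231.302] pointing down, gripper open.
Joint ranges: [-153.93, 153.93], [-27.13, 128.08], [-72.61, 78.16], [10.71, 143.7], [-87.88, 267.88], [4.46, 118.87], [-176.78, 176.78]. Speed limits (degrees/s): [147.25, 147.25, 180, 180, 180, 180, 180].

INTERFACE

Orientations are given as a 3x3 rotation matrix whose columns are the frame's x, y, z axes.
In Python, from station import r gives the robot as it stands.
- The arm moves only by the tool servo_tool, never from a script. Its argument "series" is a list of rows, each an object with "claw": the opening in per cent of the stroke, from 0 (shut) to 100 (fully open); "travel": the shift along the tool's x, y, z in mm, a list of three; "turn": the turn about the tool's z in rad. A call has 1 to 5 rows; each row shifts and turns the commanded pose from where the row before left it, along the tool's axes as they then stand; what a row does not reach is not made up. A row lasts 1/8 s, in which the tool goes at most 62.5 mm and 10.7 degrees, less where a joint would pass 70% of its speed; a pose out of reach is approached as far as the arm can. A call is refused whole if a number of a shift passes 62.5 or a number of a turn 0.188, either way. A call with a gripper value outside its range is refused whole. The fingers move at their own pace and stop on an object; "grip_force" is the grip in N (left out, the last holds). Time passes only in rows, so rows that do not move let the fingers close. It gives the time, the measured TCP pose, the force, the opening and the grip force at its end, in the units of the state.
- r.get_obs(): the state, without advancing time (a new reading comes with each control period).
- r.get_image(name): name is "scene" or "top"; returns (picture, depth): 384x512x3 uint8, red, green, blue; 384x512 float32, mm along the optical axis (not along the pixel's ray), 0 where there is no reading.
- r.camera_model(name): a dict with "vertical_fov" (degrees; the focal length in pixels is half the picture's height over the tangent of half this angle, whatever the lens; pixels are square), "cx", "cy" (the principal point, pixels), "rvec" (rotation vector, rad) and "tvec" (3), from world to camera coordinates, as OpenCV has them. Camera axes: x right, y down, z forward; pixel columns grow to the right and rows downward; lengths in mm; the calibration is good to about 2 mm. A picture is of the moment at which its call begins. camera_model takes no time and is no camera call.
- r.sign_off(): hands the job in; it is judged then, once.
The state is a dict: "clock": time; "q": joint angles; "qd": joint speeds; "joint_efforts": joint torques, N m; "eef_pos": TCP position; "orientation": TCP orientation; "ft_force": force on the tool from outside, world axes, zero at the start; "ft_torque": the same for the moment, N m; "finger_gap": finger opening in mm; "grasp_force": force on a finger pad.
Only numpy, scipy, OpenCV 4.12 (cv2) and the standard library are available. Lean on these libraries where they do the work, as an engineer would, in place of code of your own. Each camera call takes 0.05 s, during which the arm holds its last target. There are 200 camera calls.

## Working session

There is one attempt and no reset: what is moved stays moved. The work goes in short steps, Python scripts to look and compute and a tool call to move; the robot and the scene stay as the last step left them, time stands still between calls to the robot, and variables do not carry over. Pictures are saved under pics/ and viewed, at most 10 in all, crops included, and the job is handed in when it is done.

Besides the shell and the picture viewer there is one more tool, called as name([rows], argument=value, ...), one row to a line, values as JSON. servo_tool: Moves the arm, as the interface text tells. Its arguments: {"type":"object","properties":{"series":{"type":"array"},"grip_force":{"type":"number"}},"required":["series"]}

```bash
mkdir -p pics; ls
cat > h.py <<'E'
import numpy as np,cv2
from station import r
def cam(n):
    m=r.camera_model(n); f=192/np.tan(np.radians(m["vertical_fov"])/2)
    R=cv2.Rodrigues(np.array(m["rvec"],float))[0]; t=np.array(m["tvec"],float).ravel()
    return f,m["cx"],m["cy"],R,t
def cloud(n,d):
    f,cx,cy,R,t=cam(n); v,u=np.mgrid[:384,:512]
    P=np.stack([(u-cx)/f*d,(v-cy)/f*d,d],-1)
    return (P-t)@R
def ray(n,u,v,z):
    f,cx,cy,R,t=cam(n); o=-R.T@t; k=R.T@np.array([(u-cx)/f,(v-cy)/f,1]); return o+k*(z-o[2])/k[2]
E
python3 - <<'E'
from h import *
print({n:r.camera_model(n) for n in("scene","top")})
o=r.get_obs();print(o)
for n in("scene","top"):
    p,d=r.get_image(n);np.savez(f"{n}0.npz",p=p,d=d);cv2.imwrite(f"pics/{n}0.png",cv2.resize(p[:,:,::-1],(800,600),interpolation=2))
E
```

```text
pics
{'scene': {'vertical_fov': 43.01545291699717, 'cx': 257.44629527600597, 'cy': 185.7448166530578, 'rvec': array([ 0.58226763, -2.64525254,  1.18845223]), 'tvec': array([ 429.39137334,  101.98005988, 1031.08406353])}, 'top': {'vertical_fov': 46.368829561745784, 'cx': 255.11550681405535, 'cy': 191.8832100909975, 'rvec': array([ 2.11199191, -2.1130469 ,  0.18861785]), 'tvec': array([ 115.9218588 ,  441.77755594, 1049.07422994])}}
{'clock': 0.0, 'q': array([62.59731749, 33.92538661,  2.76597829, 92.23762065, -1.90808166,
       54.01297122, -1.93080577]), 'qd': array([ 0.01482167,  0.07597842, -0.06761445, -0.11113527,  0.06816003,
       -0.09042111, -0.06524687]), 'joint_efforts': array([ 4.23701467e-04, -5.48692417e+01,  1.54684424e+00, -1.98127878e+01,
        9.37179109e-03,  8.67233524e-03,  4.65684835e-06]), 'eef_pos': array([ 271.82778114, -671.20283892,  230.13668282]), 'orientation': array([[ 9.26848387e-01,  3.75434626e-01, -9.53831305e-04],
       [ 3.75435821e-01, -9.26846111e-01,  2.05673668e-03],
       [-1.11884670e-04, -2.26438551e-03, -9.99997430e-01]]), 'ft_force': array([ 0.61234713, -0.20033514,  0.31930397]), 'ft_torque': array([-0.06058995, -0.03322279, -0.03951856]), 'grasp_force': 0.0, 'finger_gap': 85.21153928008601}
```

View pics/scene0.png

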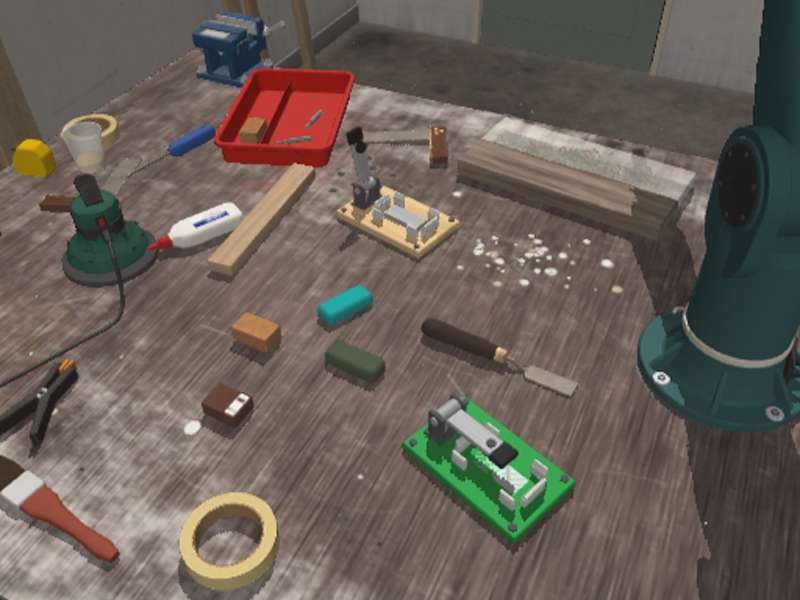

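View pics/top0.png

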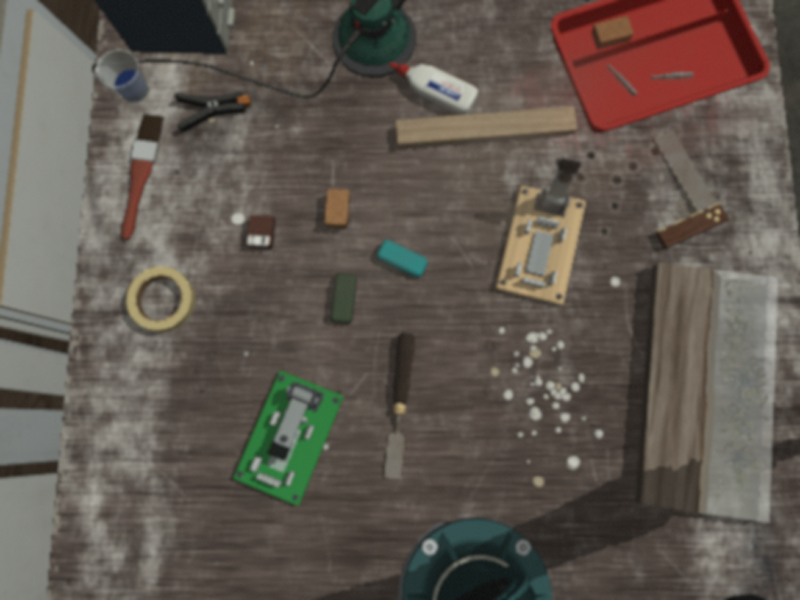

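The pictures show the dark green hone block at about (343,298) in the top view and (355,362) in the scene view. The plywood jig is at (541,245) top, with its strap open and the hinge away from the robot at (562,190). The green jig at (290,437) and the turquoise block at (402,258) are decoys.

```bash
cat > m.py <<'E'
from h import *
z=np.load("top0.npz");p,d=z["p"],z["d"];C=cloud("top",d)
hsv=cv2.cvtColor(p,cv2.COLOR_RGB2HSV)
s=0.64
def rect(P,name):
    (c,wh,a)=cv2.minAreaRect(P[:,:2].astype(np.float32)); b=cv2.boxPoints((c,wh,a))
    e=[b[1]-b[0],b[2]-b[1]]; L=max(e,key=np.linalg.norm); print(name,np.round(c,1),np.round(wh,1),"longdir",round(np.degrees(np.arctan2(L[1],L[0])),2),"zmed",np.median(P[:,2]),len(P))
def near(u,v,ru,rv):
    M=np.zeros((384,512),bool);M[int((v-rv)*s):int((v+rv)*s),int((u-ru)*s):int((u+ru)*s)]=1;return M
m=near(343,298,35,45)&(C[...,2]>12)&(C[...,2]<30); rect(C[m],"block(top by depth)")
print("hsv block",hsv[int(298*s),int(343*s)],"ply",hsv[int(200*s),int(530*s)])
m=near(541,240,70,80)&(C[...,2]>9)&(C[...,2]<19)&(hsv[...,1]>60); rect(C[m],"ply")
m=near(541,240,70,80)&(C[...,2]>27)&(C[...,2]<45); rect(C[m],"guides")
# ray-based check with colour masks
def cmask(n,p,M,lo,hi):
    return M&(cv2.inRange(cv2.cvtColor(p,cv2.COLOR_RGB2HSV),lo,hi)>0)
for name,M,lo,hi,zz in(("block",near(343,298,35,45),(30,40,20),(85,255,120),20),("ply",near(541,240,70,80),(8,50,120),(28,255,255),14)):
    k=cmask("top",p,M,lo,hi); k=cv2.morphologyEx(k.astype(np.uint8),2,np.ones((2,2)))
    n,l,st,_=cv2.connectedComponentsWithStats(k); i=1+np.argmax(st[1:,4]); v,u=np.nonzero(l==i)
    rect(np.array([ray("top",a,b,zz) for a,b in zip(u,v)]),name+" ray")
# strap
m=near(565,175,40,50)&(C[...,2]>55); Q=C[m]; i=Q[:,2].argmax(); print("strap hi",Q[i], "n",len(Q)); 
for h in range(50,150,10):
    k=Q[(Q[:,2]>h)&(Q[:,2]<h+10)]
    if len(k):print(h,k.mean(0).round(1),len(k))
E
python3 m.py
```

```text
block(top by depth) [453.4 204.8] [35.1 80.2] longdir -5.26 zmed 19.391634761576363 429
hsv block [48 58 75] ply [ 18  83 126]
ply [ 541.7 -115.5] [110.  180.8] longdir -14.67 zmed 14.164391662620359 1973
guides [ 539.2 -115.2] [ 63.5 139.6] longdir -14.78 zmed 32.124753988485416 206
block ray [448.1 202.8] [34.3 80.1] longdir -4.87 zmed 20.0 419
ply ray [ 538.3 -118.9] [111.4 180.2] longdir -14.98 zmed 14.0 1730
strap hi [ 231.36365706   98.6146389  1116.20250734] n 342
50 [ 606.6 -131.7   56.6] 31
60 [ 607.6 -132.1   65.1] 25
70 [ 610.4 -132.8   74.2] 29
80 [ 612.8 -133.8   84.8] 31
90 [ 614.7 -134.6   94.4] 24
100 [ 617.  -131.7  105.9] 14
110 [ 615.8 -134.2  116. ] 35
120 [ 619.1 -135.6  125. ] 46
130 [ 624.2 -136.7  135.3] 43
140 [ 628.3 -137.6  143.1] 48
```

```bash
cat > m2.py <<'E'
from m import *
print("----")
z=np.load("scene0.npz");p2,d2=z["p"],z["d"];C2=cloud("scene",d2)
m=near(355,362,45,35)&(C2[...,2]>16)&(C2[...,2]<24); rect(C2[m],"block scene depth")
M=near(398,220,75,60); h2=cv2.cvtColor(p2,cv2.COLOR_RGB2HSV)
m=M&(C2[...,2]>9)&(C2[...,2]<19); rect(C2[m],"ply scene depth")
k=cmask("s",p2,M,(8,50,120),(28,255,255)).astype(np.uint8)
n,l,st,_=cv2.connectedComponentsWithStats(k); i=1+np.argmax(st[1:,4]); v,u=np.nonzero(l==i)
rect(np.array([ray("scene",a,b,14) for a,b in zip(u,v)]),"ply scene colour")
k=cmask("s",p2,near(355,362,45,35),(25,30,10),(85,255,90)); v,u=np.nonzero(k)
rect(np.array([ray("scene",a,b,20) for a,b in zip(u,v)]),"block scene colour(+sides)")
# shift between colour and depth in each view
for n,pp,dd in(("top",p,d),("scene",p2,d2)):
    CC=cloud(n,dd); g=cv2.cvtColor(pp,cv2.COLOR_RGB2GRAY)
    for nm,M in (("block",near(343,298,35,45) if n=="top" else near(355,362,45,35)),):
        a=cmask(n,pp,M,(25,30,10),(85,255,110)); b=M&(CC[...,2]>4)&(CC[...,2]<26)
        print(n,"colour px",np.argwhere(a).mean(0)[::-1],a.sum(),"depth px",np.argwhere(b).mean(0)[::-1],b.sum())
c=[cv2.resize(x[:,:,::-1],None,fx=5,fy=5,interpolation=0) for x in (p[85:200,310:390],p2[75:165,210:300])]
H=600;c=[cv2.resize(x,(400,500)) for x in c];cv2.imwrite("pics/c1.png",np.hstack(c))
E
python3 m2.py|sed -n '/----/,$p'
```

```text
Traceback (most recent call last):
  File "m2.py", line 1, in <module>
    from m import *
  File "m.py", line 20, in <module>
    rect(np.array([ray("top",a,b,zz) for a,b in zip(u,v)]),name+" ray")
                   ~~~^^^^^^^^^^^^^^
  File "h.py", line 12, in ray
    f,cx,cy,R,t=cam(n); o=-R.T@t; k=R.T@np.array([(u-cx)/f,(v-cy)/f,1]); return o+k*(z-o[2])/k[2]
                ~~~^^^
  File "h.py", line 4, in cam
    m=r.camera_model(n); f=192/np.tan(np.radians(m["vertical_fov"])/2)
ValueError: time passes only in moves, steps and waits
```

```bash
sed -i 's/^def cam(n)/import functools\n@functools.cache\ndef cam(n)/' h.py; python3 m2.py|sed -n '/----/,$p'
```

```text
----
block scene depth [448.5 206.5] [34.7 79.2] longdir -5.98 zmed 19.217704342616685 419
ply scene depth [ 556.6 -150.5] [270.1 277.7] longdir -64.46 zmed 13.578914440960261 1275
ply scene colour [ 533.9 -111. ] [124.3 188.8] longdir -14.25 zmed 14.0 967
block scene colour(+sides) [444.4 214.1] [43.5 85.8] longdir -7.04 zmed 20.0 309
top colour px [219.48571429 190.51208791] 455 depth px [219.59045726 189.90854871] 503
scene colour px [226.90247934 230.73884298] 605 depth px [226.91077441 230.41582492] 594
```

View pics/c1.png

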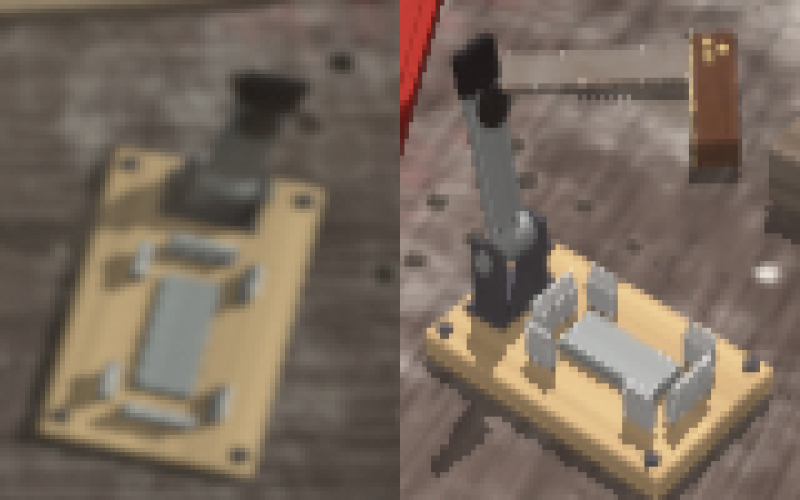

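```bash
cat > m3.py <<'E'
from m2 import *
print("====")
for n,dd,pp,Mb,Mj in(("top",d,p,near(343,298,35,45),near(541,240,70,80)),("scene",d2,p2,near(355,362,45,35),M0 if 0 else near(398,220,75,60))):
    CC=cloud(n,dd); hs=cv2.cvtColor(pp,cv2.COLOR_RGB2HSV)
    def big(k):
        n_,l,st,_=cv2.connectedComponentsWithStats(k.astype(np.uint8)); return l==1+np.argmax(st[1:,4])
    k=big(Mb&(CC[...,2]>15.5)&(CC[...,2]<25)); rect(CC[k],n+" block"); print(CC[k].mean(0))
    k=big(Mj&(CC[...,2]>10)&(CC[...,2]<18)&(hs[...,1]>60)&(hs[...,0]<30)&(hs[...,2]>80)&(np.hypot(CC[...,0]-540,CC[...,1]+115)<112)); rect(CC[k],n+" ply")
    for zlo,zhi,nm in((16.5,23.5,"plate"),(30,37,"guides")):
        k=Mj&(CC[...,2]>zlo)&(CC[...,2]<zhi)&(hs[...,1]<60)&(np.hypot(CC[...,0]-525,CC[...,1]+110)<(38 if nm=="plate" else 60)); rect(CC[k],n+" "+nm)
E
python3 m3.py|sed -n '/====/,$p'
```

```text
====
top block [453.3 204.8] [34.2 78.9] longdir -5.99 zmed 19.568951063803 391
[452.44171902 204.88131597  19.67850277]
top ply [ 541.7 -115.5] [110.  180.8] longdir -14.67 zmed 14.144390098083704 1880
top plate [ 524.6 -110.3] [32.6 71.2] longdir -16.86 zmed 20.828405324205406 274
top guides [ 524.9 -111.7] [ 63.5 110.2] longdir -14.32 zmed 32.87565730293261 128
scene block [448.4 205.8] [35.9 79.4] longdir -5.98 zmed 19.185325513090994 432
[447.60392229 207.46981263  19.09018596]
scene ply [ 538.9 -112.7] [108.7 184. ] longdir -12.75 zmed 13.339610103139707 737
scene plate [ 522.3 -116.9] [69.5 54.2] longdir 0.43 zmed 20.101251025032326 193
scene guides [ 522.2 -110. ] [ 63.8 111.4] longdir -15.91 zmed 32.5164602242994 85
```

servo_tool([
  {"claw": 100,"travel": [44,-33,0],"turn": 0},
  {"claw": 100,"travel": [44,-33,0],"turn": 0},
  {"claw": 100,"travel": [44,-33,0],"turn": 0},
  {"claw": 100,"travel": [44,-33,0],"turn": 0},
  {"claw": 100,"travel": [44,-33,0],"turn": 0},
], grip_force=60)

```text
clock: 0.72
eef_pos: [414.7, -434.6, 231.0]
orientation: [[0.927, 0.375, -0.0], [0.375, -0.927, 0.0], [-0.0, -0.001, -1.0]]
ft_force: [1.2, -1.6, 0.2]
finger_gap: 85.3
grasp_force: 0.0
```

servo_tool([
  {"claw": 100,"travel": [44,-33,0],"turn": 0},
  {"claw": 100,"travel": [44,-33,0],"turn": 0},
  {"claw": 100,"travel": [44,-33,0],"turn": 0},
  {"claw": 100,"travel": [44,-33,0],"turn": 0},
  {"claw": 100,"travel": [44,-33,0],"turn": 0},
])

```text
clock: 1.35
eef_pos: [556.5, -199.3, 231.0]
orientation: [[0.927, 0.375, -0.001], [0.375, -0.927, 0.0], [-0.0, -0.0, -1.0]]
ft_force: [0.9, -0.3, 0.5]
finger_gap: 85.2
grasp_force: 0.0
```

servo_tool([
  {"claw": 100,"travel": [6.7,-51.8,0],"turn": 0},
  {"claw": 100,"travel": [6.7,-51.8,0],"turn": 0},
  {"claw": 100,"travel": [6.7,-51.8,0],"turn": 0},
  {"claw": 100,"travel": [6.7,-51.8,0],"turn": 0},
  {"claw": 100,"travel": [6.7,-51.8,0],"turn": 0},
])

```text
clock: 1.98
eef_pos: [489.1, 53.2, 231.2]
orientation: [[0.927, 0.375, -0.0], [0.375, -0.927, -0.0], [-0.0, -0.0, -1.0]]
ft_force: [-0.0, 0.5, -0.8]
finger_gap: 85.5
grasp_force: 0.0
```

servo_tool([
  {"claw": 100,"travel": [6.7,-51.8,0],"turn": 0},
  {"claw": 100,"travel": [6.7,-51.8,0],"turn": 0},
  {"claw": 100,"travel": [6.7,-51.8,20],"turn": 0.162},
  {"claw": 100,"travel": [0,0,50],"turn": 0.163},
  {"claw": 100,"travel": [0,0,50],"turn": 0.163},
])

```text
clock: 2.6
eef_pos: [450.3, 204.6, 110.4]
orientation: [[0.994, -0.106, 0.002], [-0.106, -0.994, 0.001], [0.002, -0.001, -1.0]]
ft_force: [-0.7, -0.0, -0.0]
finger_gap: 85.0
grasp_force: 0.0
```

```bash
cat > go.py <<'E'
import sys
from h import *
# usage: go.py x y z yaw -> tool-frame travel and turn remaining
x,y,z,a=map(float,sys.argv[1:5]);o=r.get_obs();R=o["orientation"]
yaw=np.degrees(np.arctan2(R[1,0],R[0,0]))
print("pos",o["eef_pos"].round(1),"yaw",round(yaw,2),"travel",(R.T@(np.array([x,y,z])-o["eef_pos"])).round(1),"turn",round(np.radians(yaw-a),3),"F",o["ft_force"].round(1),"t",o["clock"])
E
python3 go.py 450.5 205.3 60 -5.9
python3 - <<'E'
from h import *
p,d=r.get_image("scene");cv2.imwrite("pics/s1.png",cv2.resize(p[130:290,130:330,::-1],(800,640),interpolation=2)[:600])
E
```

```text
pos [450.3 204.6 110.4] yaw -6.08 travel [ 0.  -0.6 50.4] turn -0.003 F [-0.7 -0.  -0. ] t 2.6
```

View pics/s1.png

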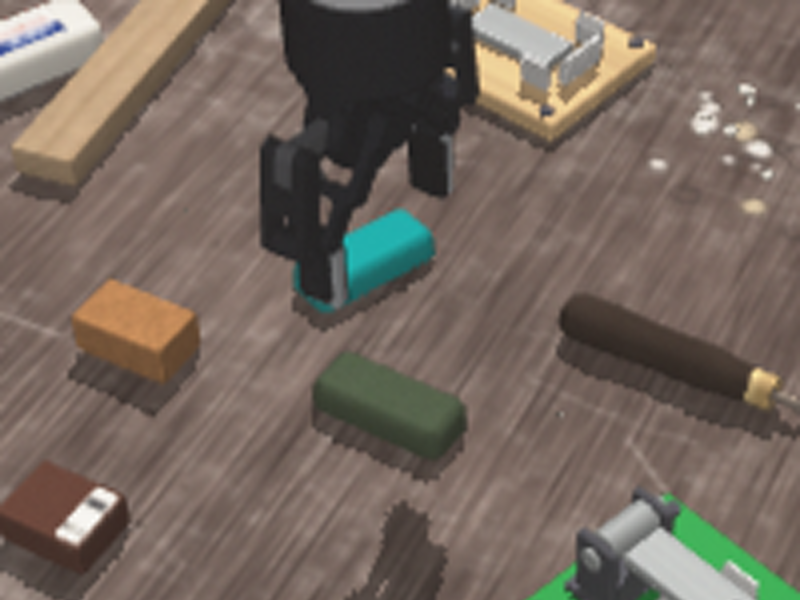

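The scene crop shows the open gripper centred above the green block (390,405), with its fingers clear of the turquoise block. I'll go down and grip.

servo_tool([
  {"claw": 75,"travel": [0,0,45],"turn": 0},
  {"claw": 75,"travel": [0,0,42],"turn": 0},
  {"claw": 75,"travel": [0,0,20],"turn": 0},
  {"claw": 75,"travel": [0,0,0],"turn": 0},
  {"claw": 30,"travel": [0,0,0],"turn": 0},
])

```text
clock: 3.28
eef_pos: [450.9, 203.5, 5.3]
orientation: [[0.995, -0.102, 0.001], [-0.102, -0.995, 0.001], [0.001, -0.001, -1.0]]
ft_force: [0.4, 0.5, 0.2]
finger_gap: 46.9
grasp_force: 0.0
```

servo_tool([
  {"claw": 20,"travel": [0,0,0],"turn": 0},
  {"claw": 20,"travel": [0,0,0],"turn": 0},
  {"claw": 20,"travel": [0,0,0],"turn": 0},
  {"claw": 20,"travel": [0,0,0],"turn": 0},
])

```text
clock: 3.78
eef_pos: [451.1, 203.7, 6.0]
orientation: [[0.995, -0.102, 0.002], [-0.102, -0.995, 0.001], [0.002, -0.002, -1.0]]
ft_force: [-0.6, -0.3, 5.9]
finger_gap: 32.4
grasp_force: 59.4
```

servo_tool([
  {"claw": 20,"travel": [0,0,-10],"turn": 0},
  {"claw": 20,"travel": [0,0,-40],"turn": 0},
  {"claw": 20,"travel": [0,0,-40],"turn": 0},
  {"claw": 20,"travel": [0,0,0],"turn": 0},
])

```text
clock: 4.28
eef_pos: [452.2, 204.2, 97.8]
orientation: [[0.995, -0.103, 0.006], [-0.103, -0.995, 0.003], [0.006, -0.004, -1.0]]
ft_force: [0.5, -0.3, -0.8]
finger_gap: 32.0
grasp_force: 59.8
```

```bash
python3 go.py 450 205 60 -5.9
python3 - <<'E'
from h import *
p,d=r.get_image("scene");np.savez("s2.npz",p=p,d=d);cv2.imwrite("pics/s2.png",cv2.resize(p[110:260,150:350,::-1],(800,600),interpolation=2))
E
```

```text
pos [452.2 204.2  97.8] yaw -5.92 travel [-2.5 -0.4 37.8] turn -0.0 F [ 0.5 -0.3 -0.8] t 4.275
```

View pics/s2.png

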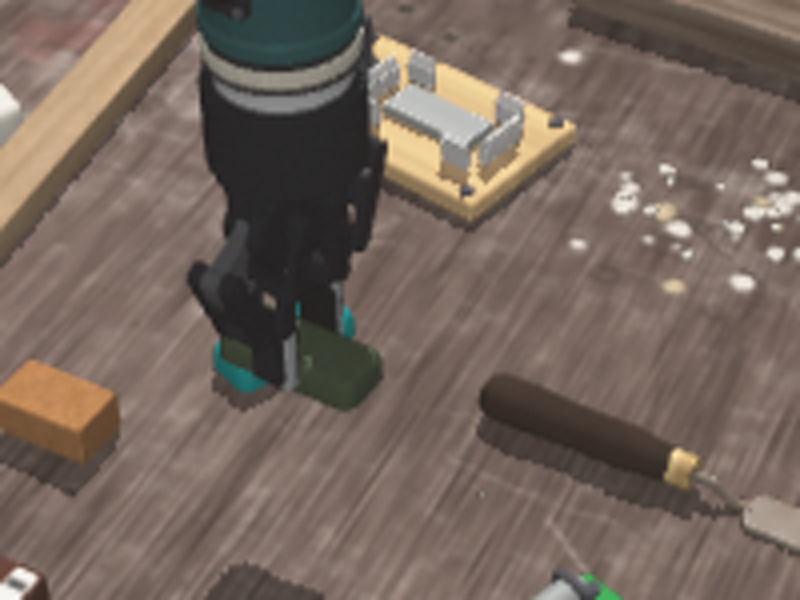

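The scene crop shows the green block lifted level between the pads, with its ends at about (225,345) and (380,375). Next I'll measure where it sits along its length relative to the TCP.

```bash
cat > held.py <<'E'
from h import *
def held():
    o=r.get_obs();T=o["eef_pos"];R=o["orientation"]
    for n in("scene","top"):
        p,d=r.get_image(n);C=(cloud(n,d)-T)@R  # tool frame
        hs=cv2.cvtColor(p,cv2.COLOR_RGB2HSV)
        k=(cv2.inRange(hs,(28,40,15),(75,255,120))>0)&(abs(C[...,0])<60)&(abs(C[...,1])<30)&(C[...,2]>-40)&(C[...,2]<15)
        Q=C[k]; print(n,len(Q),"x",np.percentile(Q[:,0],[1,99]).round(1),"y",np.percentile(Q[:,1],[1,99]).round(1),"z",np.percentile(Q[:,2],[1,50,99]).round(1))
if __name__=="__main__": held()
E
python3 held.py
```

```text
scene 378 x [-42.2  33. ] y [-17.9  14.4] z [-15.7 -11.7   2.6]Traceback (most recent call last):
  File "held.py", line 9, in <module>
    if __name__=="__main__": held()
                             ~~~~^^
  File "held.py", line 8, in held
    Q=C[k]; print(n,len(Q),"x",np.percentile(Q[:,0],[1,99]).round(1),"y",np.percentile(Q[:,1],[1,99]).round(1),"z",np.percentile(Q[:,2],[1,50,99]).round(1))
                               ~~~~~~~~~~~~~^^^^^^^^^^^^^^^
    return _quantile_unchecked(
        a, q, axis, out, overwrite_input, method, keepdims, weights)
    return _ureduce(a,
                    func=_quantile_ureduce_func,
    ...<5 lines>...
                    overwrite_input=overwrite_input,
                    method=method)
    r = func(a, **kwargs)
    result = _quantile(arr,
                       quantiles=q,
    ...<2 lines>...
                       out=out,
                       weights=wgt)
    slices_having_nans = np.isnan(arr[-1, ...])
                                  ~~~^^^^^^^^^
IndexError: index -1 is out of bounds for axis 0 with size 0
```

servo_tool([
  {"claw": 20,"travel": [9,25.5,0],"turn": 0},
  {"claw": 20,"travel": [17.9,51.1,0],"turn": 0},
  {"claw": 20,"travel": [17.9,51.1,0],"turn": 0},
  {"claw": 20,"travel": [17.9,51.1,0],"turn": 0},
  {"claw": 20,"travel": [17.9,51.1,0],"turn": 0},
])

```text
clock: 5.05
eef_pos: [505.9, -35.3, 92.9]
orientation: [[0.995, -0.103, -0.003], [-0.103, -0.995, 0.0], [-0.003, 0.0, -1.0]]
ft_force: [0.3, 0.1, -1.0]
finger_gap: 32.5
grasp_force: 59.8
```

servo_tool([
  {"claw": 20,"travel": [17.9,51.1,0],"turn": 0},
  {"claw": 20,"travel": [9,25.5,0],"turn": 0},
  {"claw": 20,"travel": [0,0,0],"turn": 0.077},
  {"claw": 20,"travel": [0,0,0],"turn": 0.077},
  {"claw": 20,"travel": [0,0,0],"turn": 0},
])

```text
clock: 5.68
eef_pos: [524.5, -112.6, 92.9]
orientation: [[0.967, -0.254, -0.003], [-0.254, -0.967, 0.0], [-0.003, 0.001, -1.0]]
ft_force: [-0.1, 0.8, -0.5]
finger_gap: 32.5
grasp_force: 59.8
```

```bash
python3 go.py 527 -112 60 -14.7; python3 held.py 2>/dev/null
python3 - <<'E'
from h import *
a=[]
for n,(v,u) in(("scene",(70,180)),("top",(80,270))):
    p,d=r.get_image(n);np.savez(n+"3.npz",p=p,d=d);a.append(cv2.resize(p[v:v+130,u:u+130,::-1],(400,400),interpolation=2))
cv2.imwrite("pics/s3.png",np.hstack(a))
E
```

```text
pos [ 524.5 -112.6   92.9] yaw -14.69 travel [ 2.4 -1.2 32.9] turn 0.0 F [-0.1  0.8 -0.5] t 5.675
scene 248 x [-43.2  33.6] y [-18.6  12.6] z [-15.6 -10.4   4.7]
top 244 x [-38.4   5.5] y [-16.3  14.4] z [-19.4 -13.8  -6.9]
```

View pics/s3.png

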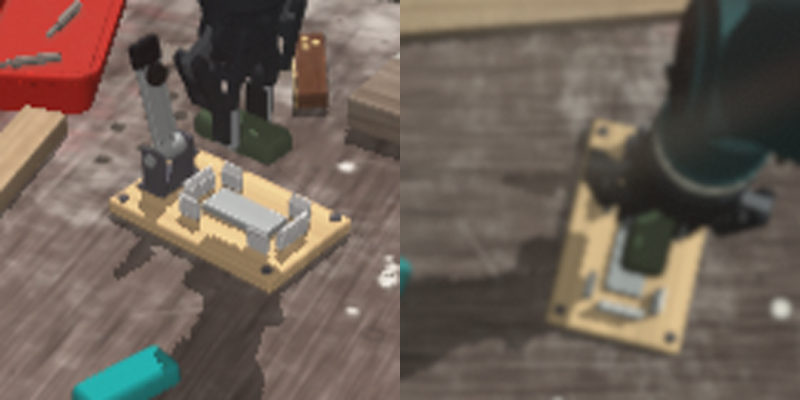

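servo_tool([
  {"claw": 20,"travel": [1.5,0,20],"turn": 0},
  {"claw": 20,"travel": [0,0,20],"turn": 0},
  {"claw": 20,"travel": [0,0,8],"turn": 0},
  {"claw": 20,"travel": [0,0,5],"turn": 0},
  {"claw": 20,"travel": [0,0,0],"turn": 0},
])

```text
clock: 6.5
eef_pos: [527.1, -113.0, 41.4]
orientation: [[0.967, -0.254, 0.0], [-0.254, -0.967, -0.0], [0.0, -0.0, -1.0]]
ft_force: [-0.2, 0.9, -1.3]
finger_gap: 32.7
grasp_force: 59.8
```

servo_tool([
  {"claw": 20,"travel": [0,0,4],"turn": 0},
  {"claw": 20,"travel": [0,0,4],"turn": 0},
  {"claw": 20,"travel": [0,0,0],"turn": 0},
])

```text
clock: 6.88
eef_pos: [526.9, -113.0, 33.1]
orientation: [[0.967, -0.254, -0.0], [-0.254, -0.967, 0.0], [-0.0, 0.0, -1.0]]
ft_force: [-0.0, 0.4, -1.4]
finger_gap: 32.3
grasp_force: 59.8
```

No contact yet (underside about 27 mm). I'll continue in small steps.

servo_tool([
  {"claw": 20,"travel": [0,0,3],"turn": 0},
  {"claw": 20,"travel": [0,0,3],"turn": 0},
  {"claw": 20,"travel": [0,0,0],"turn": 0},
])

```text
clock: 7.25
eef_pos: [527.0, -113.0, 27.1]
orientation: [[0.967, -0.254, -0.0], [-0.254, -0.967, 0.0], [-0.0, 0.0, -1.0]]
ft_force: [0.3, -0.1, -0.4]
finger_gap: 32.3
grasp_force: 59.8
```

servo_tool([
  {"claw": 20,"travel": [0,0,2],"turn": 0},
  {"claw": 20,"travel": [0,0,0],"turn": 0},
])

```text
clock: 7.5
eef_pos: [527.0, -113.1, 25.4]
orientation: [[0.967, -0.254, 0.0], [-0.254, -0.967, -0.0], [0.0, 0.0, -1.0]]
ft_force: [-1.9, -0.1, 2.5]
finger_gap: 32.6
grasp_force: 60.2
```

servo_tool([
  {"claw": 20,"travel": [0,0,2],"turn": 0},
  {"claw": 20,"travel": [0,0,0],"turn": 0},
])

```text
clock: 7.75
eef_pos: [527.0, -113.1, 23.3]
orientation: [[0.967, -0.254, 0.0], [-0.254, -0.967, -0.0], [0.0, 0.0, -1.0]]
ft_force: [-1.4, 0.2, 3.4]
finger_gap: 32.4
grasp_force: 60.5
```

servo_tool([
  {"claw": 20,"travel": [0,0,1.5],"turn": 0},
  {"claw": 20,"travel": [0,0,0],"turn": 0},
])

```text
clock: 8.0
eef_pos: [527.1, -113.0, 21.7]
orientation: [[0.967, -0.254, 0.0], [-0.254, -0.967, 0.0], [0.0, -0.0, -1.0]]
ft_force: [-0.5, 0.5, 3.2]
finger_gap: 32.6
grasp_force: 60.5
```

servo_tool([
  {"claw": 20,"travel": [0,0,1.5],"turn": 0},
  {"claw": 20,"travel": [0,0,0],"turn": 0},
])

```text
clock: 8.25
eef_pos: [527.0, -113.1, 20.1]
orientation: [[0.967, -0.254, -0.0], [-0.254, -0.967, 0.0], [-0.0, 0.0, -1.0]]
ft_force: [0.4, 0.0, 2.9]
finger_gap: 32.5
grasp_force: 60.4
```

servo_tool([
  {"claw": 20,"travel": [0,0,1.5],"turn": 0},
  {"claw": 20,"travel": [0,0,0],"turn": 0},
])

```text
clock: 8.5
eef_pos: [527.0, -113.1, 20.0]
orientation: [[0.967, -0.254, 0.0], [-0.254, -0.967, -0.0], [0.0, 0.0, -1.0]]
ft_force: [-2.8, 0.4, 16.5]
finger_gap: 32.3
grasp_force: 62.2
```

servo_tool([
  {"claw": 20,"travel": [0,0,1],"turn": 0},
  {"claw": 20,"travel": [0,0,0],"turn": 0},
])

```text
clock: 8.75
eef_pos: [527.0, -113.1, 19.9]
orientation: [[0.967, -0.254, 0.0], [-0.254, -0.967, -0.0], [0.0, 0.0, -1.0]]
ft_force: [-4.0, 1.3, 25.1]
finger_gap: 32.5
grasp_force: 63.4
```

servo_tool([
  {"claw": 20,"travel": [0,0,-2],"turn": 0},
  {"claw": 60,"travel": [0,0,0],"turn": 0},
  {"claw": 60,"travel": [0,0,0],"turn": 0},
  {"claw": 60,"travel": [0,0,-20],"turn": 0},
  {"claw": 60,"travel": [0,0,-30],"turn": 0},
])

```text
clock: 9.38
eef_pos: [526.1, -112.9, 69.0]
orientation: [[0.967, -0.254, -0.003], [-0.254, -0.967, 0.0], [-0.003, 0.0, -1.0]]
ft_force: [0.3, -0.5, 0.3]
finger_gap: 51.3
grasp_force: 0.0
```

servo_tool([
  {"claw": 0,"travel": [0,0,0],"turn": 0},
  {"claw": 0,"travel": [0,0,0],"turn": 0},
  {"claw": 0,"travel": [0,0,0],"turn": 0},
  {"claw": 0,"travel": [0,0,0],"turn": 0},
  {"claw": 0,"travel": [0,0,0],"turn": 0},
])

```text
clock: 10.0
eef_pos: [526.8, -113.0, 69.3]
orientation: [[0.967, -0.254, -0.001], [-0.254, -0.967, 0.0], [-0.001, 0.0, -1.0]]
ft_force: [-0.3, 0.6, 0.8]
finger_gap: 0.0
grasp_force: 0.0
```

```bash
python3 go.py 524 -112 44 -14.7
cat > blk.py <<'E'
from h import *
for n in("scene","top"):
    p,d=r.get_image(n);C=cloud(n,d);hs=cv2.cvtColor(p,cv2.COLOR_RGB2HSV)
    a=np.radians(-14.7);D=C-[523.5,-111,0];X=D[...,0]*np.cos(a)+D[...,1]*np.sin(a);Y=-D[...,0]*np.sin(a)+D[...,1]*np.cos(a)
    k=(cv2.inRange(hs,(28,40,15),(75,255,120))>0)&(abs(X)<60)&(abs(Y)<35)&(C[...,2]>10)&(C[...,2]<60)
    print(n,k.sum())
    if k.sum()>20:
        print("X",np.percentile(X[k],[1,99]).round(1),"Y",np.percentile(Y[k],[1,99]).round(1))
        for lo,hi in((-40,-20),(-20,0),(0,20),(20,40)):
            q=k&(X>lo)&(X<hi)&(abs(Y)<10)
            if q.sum()>4:print(lo,"ztop",np.percentile(C[q][:,2],[20,50,80]).round(1),q.sum())
    np.savez(n+"4.npz",p=p,d=d)
E
python3 blk.py
```

```text
pos [ 526.8 -113.    69.3] yaw -14.73 travel [-2.9 -0.3 25.4] turn -0.001 F [-0.3  0.6  0.8] t 10.0
scene 319
X [-39.1  37.5] Y [-13.3  17.5]
-40 ztop [25.6 31.  32.8] 56
-20 ztop [32.1 33.5 34.8] 41
0 ztop [32.3 33.  34.5] 37
20 ztop [31.8 32.8 33.4] 30
top 239
X [-34.1  19.2] Y [-14.4  15.8]
-40 ztop [29.6 32.7 35.2] 55
-20 ztop [32.3 34.1 35.5] 62
0 ztop [33.  34.7 35.7] 32
```

servo_tool([
  {"claw": 0,"travel": [-3,0,20],"turn": 0},
  {"claw": 0,"travel": [0,0,12],"turn": 0},
  {"claw": 0,"travel": [0,0,2],"turn": 0},
  {"claw": 0,"travel": [0,0,0],"turn": 0},
])

```text
clock: 10.6
eef_pos: [524.3, -112.4, 35.8]
orientation: [[0.967, -0.254, 0.0], [-0.254, -0.967, -0.0], [0.0, 0.0, -1.0]]
ft_force: [-0.0, -0.2, 0.0]
finger_gap: 0.2
grasp_force: 0.0
```

servo_tool([
  {"claw": 0,"travel": [0,0,1.5],"turn": 0},
  {"claw": 0,"travel": [0,0,0],"turn": 0},
])

```text
clock: 10.85
eef_pos: [524.4, -112.4, 34.6]
orientation: [[0.967, -0.254, 0.001], [-0.254, -0.967, -0.0], [0.001, -0.0, -1.0]]
ft_force: [-0.3, -1.1, -0.0]
finger_gap: 0.1
grasp_force: 0.0
```

servo_tool([
  {"claw": 0,"travel": [0,0,1],"turn": 0},
  {"claw": 0,"travel": [0,0,0],"turn": 0},
])

```text
clock: 11.1
eef_pos: [524.4, -112.3, 34.1]
orientation: [[0.967, -0.254, 0.001], [-0.254, -0.967, -0.0], [0.001, -0.0, -1.0]]
ft_force: [-0.7, 0.6, 6.3]
finger_gap: -0.1
grasp_force: 3.1
```

servo_tool([
  {"claw": 0,"travel": [0,0,1.5],"turn": 0},
  {"claw": 0,"travel": [0,0,0],"turn": 0},
])

```text
clock: 11.35
eef_pos: [524.4, -112.4, 34.0]
orientation: [[0.967, -0.254, 0.001], [-0.254, -0.967, -0.0], [0.001, 0.0, -1.0]]
ft_force: [-3.2, 0.4, 19.5]
finger_gap: 0.2
grasp_force: 9.7
```

servo_tool([
  {"claw": 0,"travel": [0,0,-30],"turn": 0},
  {"claw": 0,"travel": [0,0,-60],"turn": 0},
  {"claw": 0,"travel": [0,0,-60],"turn": 0},
  {"claw": 0,"travel": [25,0,0],"turn": 0},
  {"claw": 0,"travel": [45,0,0],"turn": 0},
])

```text
clock: 11.98
eef_pos: [591.3, -130.0, 183.4]
orientation: [[0.967, -0.254, 0.001], [-0.254, -0.967, -0.0], [0.001, -0.0, -1.0]]
ft_force: [1.2, -0.3, 0.0]
finger_gap: -0.1
grasp_force: 0.0
```

servo_tool([
  {"claw": 0,"travel": [50,0,0],"turn": 0},
  {"claw": 0,"travel": [35,0,0],"turn": 0},
  {"claw": 0,"travel": [0,0,0],"turn": 0},
])

```text
clock: 12.35
eef_pos: [676.5, -152.4, 181.7]
orientation: [[0.967, -0.255, 0.002], [-0.255, -0.967, -0.001], [0.002, -0.0, -1.0]]
ft_force: [-0.1, -0.2, 0.4]
finger_gap: 0.2
grasp_force: 0.0
```

```bash
cat > strap.py <<'E'
from h import *
o=r.get_obs();a=np.radians(-14.7);J=np.array([523.5,-111.,0])
def jf(C):
    D=C-J;return D[...,0]*np.cos(a)+D[...,1]*np.sin(a),-D[...,0]*np.sin(a)+D[...,1]*np.cos(a),D[...,2]
print("TCP jig",np.round(jf(o["eef_pos"]),1),"F",o["ft_force"].round(1),o["clock"])
for n in("scene",):
    p,d=r.get_image(n);X,Y,Z=jf(cloud(n,d));hs=cv2.cvtColor(p,cv2.COLOR_RGB2HSV)
    k=(abs(Y)<16)&(X>-25)&(X<130)&(Z>44)&(Z<155)
    for lo in range(45,155,10):
        q=k&(Z>=lo)&(Z<lo+10)
        if q.sum()>3:print(lo,"X",np.percentile(X[q],[5,50,95]).round(1),"Y",np.median(Y[q]).round(1),q.sum())
cv2.imwrite("pics/st%d.png"%int(o["clock"]*10),cv2.resize(p[60:210,180:330,::-1],(600,600),interpolation=2))
E
python3 strap.py; ls pics
```

```text
TCP jig [158.5  -1.3 181.7] F [-0.1 -0.2  0.4] 12.35
45 X [72.7 78.  85.2] Y -1.3 50
55 X [80.6 83.6 88. ] Y 2.0 29
65 X [81.8 85.2 88.4] Y 2.9 30
75 X [84.8 88.3 91.8] Y 1.2 30
85 X [87.4 90.4 95.7] Y 2.8 38
95 X [89.5 93.3 98.2] Y 2.6 27
105 X [ 86.5  91.2 101.2] Y 5.9 27
115 X [ 86.9  93.6 102.2] Y 3.9 44
125 X [ 95.2  98.7 105.1] Y 3.8 43
135 X [ 99.3 102.6 107.4] Y 2.1 40
c1.png
s1.png
s2.png
s3.png
scene0.png
st123.png
top0.png
```

servo_tool([
  {"claw": 0,"travel": [0,0,35],"turn": 0},
  {"claw": 0,"travel": [0,0,31],"turn": 0},
  {"claw": 0,"travel": [-15,0,0],"turn": 0},
  {"claw": 0,"travel": [-12,0,0],"turn": 0},
  {"claw": 0,"travel": [0,0,0],"turn": 0},
])

```text
clock: 13.02
eef_pos: [647.0, -144.6, 117.5]
orientation: [[0.967, -0.254, 0.001], [-0.254, -0.967, -0.0], [0.001, -0.0, -1.0]]
ft_force: [0.7, 0.4, -0.4]
finger_gap: -0.1
grasp_force: 0.0
```

servo_tool([
  {"claw": 0,"travel": [-7,0,0],"turn": 0},
  {"claw": 0,"travel": [-7,0,0],"turn": 0},
  {"claw": 0,"travel": [-7,0,0],"turn": 0},
  {"claw": 0,"travel": [-5,0,0],"turn": 0},
])

```text
clock: 13.52
eef_pos: [622.6, -138.2, 116.0]
orientation: [[0.967, -0.254, 0.001], [-0.254, -0.967, -0.0], [0.001, -0.0, -1.0]]
ft_force: [1.8, -0.8, 1.9]
finger_gap: 0.0
grasp_force: 0.8
```

servo_tool([
  {"claw": 0,"travel": [-7,0,0],"turn": 0},
  {"claw": 0,"travel": [-7,0,0],"turn": 0},
  {"claw": 0,"travel": [-7,0,1],"turn": 0},
  {"claw": 0,"travel": [-7,0,1],"turn": 0},
])

```text
clock: 14.02
eef_pos: [595.1, -131.0, 113.5]
orientation: [[0.967, -0.254, -0.0], [-0.254, -0.967, 0.0], [-0.0, 0.0, -1.0]]
ft_force: [2.5, 0.1, -1.3]
finger_gap: -0.0
grasp_force: 1.0
```

```bash
python3 strap.py
```

```text
TCP jig [ 74.3  -1.2 113.5] F [ 2.5  0.1 -1.3] 14.025
45 X [72.7 76.1 85. ] Y 4.6 34
55 X [71.2 74.8 81.1] Y 6.7 21
65 X [68.3 69.5 74. ] Y 4.6 18
75 X [64.2 67.2 74.8] Y 6.6 23
85 X [60.3 64.  70.7] Y 7.4 20
95 X [50.9 59.3 65.5] Y 7.7 20
105 X [47.  53.8 77.6] Y 5.2 31
115 X [46.8 52.3 75.1] Y 6.7 44
125 X [46.1 62.5 77. ] Y 7.6 53
135 X [44.8 61.9 75.6] Y 3.7 72
145 X [59.9 64.1 68.9] Y 3.1 28
```

servo_tool([
  {"claw": 0,"travel": [-8,0,4],"turn": 0},
  {"claw": 0,"travel": [-8,0,5],"turn": 0},
  {"claw": 0,"travel": [-7,0,5],"turn": 0},
  {"claw": 0,"travel": [-6,0,7],"turn": 0},
  {"claw": 0,"travel": [-6,0,7],"turn": 0},
])

```text
clock: 14.7
eef_pos: [560.9, -122.1, 85.1]
orientation: [[0.967, -0.254, -0.001], [-0.254, -0.967, 0.0], [-0.001, 0.0, -1.0]]
ft_force: [1.4, -1.5, 1.6]
finger_gap: 0.3
grasp_force: 0.9
```

servo_tool([
  {"claw": 0,"travel": [-4,0,8],"turn": 0},
  {"claw": 0,"travel": [-4,0,8],"turn": 0},
  {"claw": 0,"travel": [-3,0,6],"turn": 0},
  {"claw": 0,"travel": [0,0,0],"turn": 0},
])

```text
clock: 15.2
eef_pos: [550.5, -119.3, 63.1]
orientation: [[0.967, -0.254, -0.002], [-0.254, -0.967, 0.0], [-0.002, 0.0, -1.0]]
ft_force: [-0.6, 0.8, -0.2]
finger_gap: 0.2
grasp_force: 0.0
```

```bash
python3 strap.py
```

```text
TCP jig [28.2 -1.2 63.1] F [-0.6  0.8 -0.2] 15.2
45 X [15.8 68.1 85.4] Y 5.4 103
55 X [-14.8  20.   62.2] Y 5.5 108
65 X [-15.   -1.6  28.3] Y 3.3 83
75 X [14.7 19.1 34.6] Y 4.3 32
85 X [15.1 19.7 32.2] Y 6.5 42
95 X [14.3 16.9 21.5] Y 3.9 23
105 X [12.1 15.6 32.7] Y 3.8 35
115 X [13.4 16.6 35.6] Y 6.6 40
125 X [ 9.  14.9 37.4] Y 11.3 50
135 X [ 8.6 11.4 17.5] Y 0.7 40
145 X [ 8.3 11.5 17.5] Y -5.3 29
```

Now press it down.

servo_tool([
  {"claw": 0,"travel": [-5,0,5],"turn": 0},
  {"claw": 0,"travel": [-3,0,4],"turn": 0},
  {"claw": 0,"travel": [0,0,2],"turn": 0},
  {"claw": 0,"travel": [0,0,0],"turn": 0},
])

```text
clock: 15.75
eef_pos: [542.7, -117.2, 52.4]
orientation: [[0.967, -0.254, -0.002], [-0.254, -0.967, 0.0], [-0.002, 0.0, -1.0]]
ft_force: [0.1, -0.1, 0.2]
finger_gap: -0.5
grasp_force: 0.0
```

servo_tool([
  {"claw": 0,"travel": [0,0,1.5],"turn": 0},
  {"claw": 0,"travel": [0,0,0],"turn": 0},
])

```text
clock: 16.0
eef_pos: [543.1, -117.3, 51.1]
orientation: [[0.967, -0.254, -0.001], [-0.254, -0.967, 0.0], [-0.001, 0.0, -1.0]]
ft_force: [0.8, 0.2, -0.8]
finger_gap: -0.3
grasp_force: 0.0
```

servo_tool([
  {"claw": 0,"travel": [0,0,1],"turn": 0},
  {"claw": 0,"travel": [0,0,0],"turn": 0},
])

```text
clock: 16.25
eef_pos: [543.5, -117.4, 50.2]
orientation: [[0.967, -0.254, 0.0], [-0.254, -0.967, -0.0], [0.0, 0.0, -1.0]]
ft_force: [-0.9, 0.9, 0.2]
finger_gap: 0.1
grasp_force: 0.0
```

servo_tool([
  {"claw": 0,"travel": [0,0,1],"turn": 0},
  {"claw": 0,"travel": [0,0,0],"turn": 0},
])

```text
clock: 16.5
eef_pos: [543.6, -117.4, 50.0]
orientation: [[0.967, -0.254, 0.0], [-0.254, -0.967, -0.0], [0.0, 0.0, -1.0]]
ft_force: [-2.4, 1.4, 7.4]
finger_gap: -0.2
grasp_force: 3.5
```

servo_tool([
  {"claw": 0,"travel": [0,0,1],"turn": 0},
  {"claw": 0,"travel": [0,0,0],"turn": 0},
])

```text
clock: 16.75
eef_pos: [543.5, -117.4, 49.9]
orientation: [[0.967, -0.255, 0.0], [-0.255, -0.967, -0.0], [0.0, 0.0, -1.0]]
ft_force: [-3.0, 0.8, 14.7]
finger_gap: 0.4
grasp_force: 7.2
```

Hard stop at z = 50.0, which is the closed height. I'll back off and check.

servo_tool([
  {"claw": 0,"travel": [0,0,1],"turn": 0},
  {"claw": 0,"travel": [0,0,0],"turn": 0},
  {"claw": 0,"travel": [0,0,-20],"turn": 0},
  {"claw": 0,"travel": [0,0,-60],"turn": 0},
  {"claw": 0,"travel": [0,0,-60],"turn": 0},
])

```text
clock: 17.38
eef_pos: [543.1, -117.4, 188.4]
orientation: [[0.967, -0.254, -0.001], [-0.254, -0.967, 0.0], [-0.001, 0.0, -1.0]]
ft_force: [1.2, -1.0, 0.2]
finger_gap: -0.2
grasp_force: 0.0
```

servo_tool([
  {"claw": 0,"travel": [0,40,0],"turn": 0},
  {"claw": 0,"travel": [0,55,0],"turn": 0},
  {"claw": 0,"travel": [0,55,0],"turn": 0},
  {"claw": 0,"travel": [0,40,0],"turn": 0},
  {"claw": 0,"travel": [0,0,0],"turn": 0},
])

```text
clock: 18.0
eef_pos: [493.1, -306.0, 187.3]
orientation: [[0.965, -0.262, -0.0], [-0.262, -0.965, -0.003], [0.0, 0.003, -1.0]]
ft_force: [0.7, 0.2, 0.8]
finger_gap: 0.1
grasp_force: 0.0
```

```bash
python3 strap.py; python3 blk.py; mv pics/st1[78]*.png pics/fin.png; ls pics
```

```text
TCP jig [  20.1 -196.3  187.3] F [0.7 0.2 0.8] 18.0
45 X [-14.4  33.7  81.8] Y 1.1 287
scene 244
X [-39.4  36.2] Y [-12.9  17.1]
-40 ztop [24.6 31.7 34.1] 60
-20 ztop [31.6 33.4 34.1] 26
0 ztop [32.4 32.6 32.8] 6
20 ztop [31.7 32.5 33.6] 10
top 133
X [-34.6  13.7] Y [-14.   15.5]
-40 ztop [30.4 33.6 35. ] 54
-20 ztop [32.  34.2 35.4] 34
c1.png
fin.png
s1.png
s2.png
s3.png
scene0.png
st123.png
st140.png
st152.png
top0.png
```

View pics/fin.png

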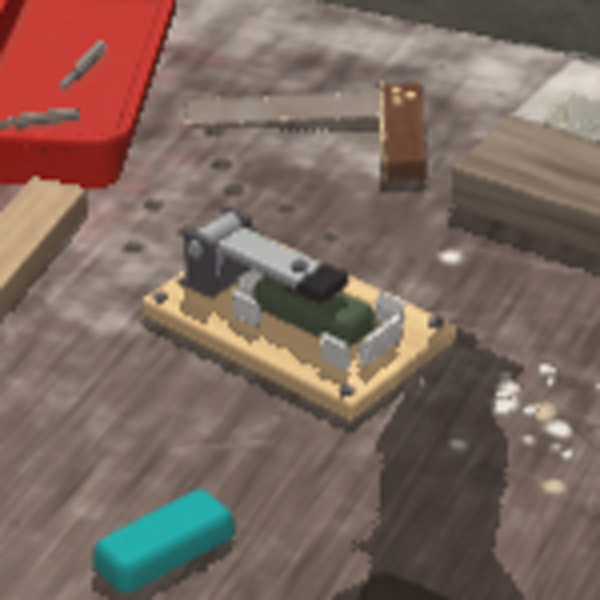

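The final picture shows the block flat in the pocket at (310,310) and the strap level and closed over it, with its grip at (325,282). The robot is clear of everything.

```bash
python3 -c "from station import r;print(r.sign_off())"
```

```text
the job is handed in; nothing more can be done
None
```

The job is handed in at about 18 s: I pressed the hone block fully home (top at 34.0 mm against a hard stop), then closed the strap down to its stop (top at 50.0 mm) and moved the arm clear.

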